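# Demould a wax runner bar and make the mould ready for the next pour

### The arm

A 6-joint arm with a two-finger parallel gripper is mounted at the origin on the work surface. World frame = base frame: x ahead of the robot, y to its left, z up, the work surface at z = 0. Lengths are in m, angles in degrees, forces in N, time in s.
With the tool pointing down it reaches from about 0.375 to 0.9 m from the base axis. Payload 3.1 kg.
Tool frame: the origin (TCP) lies on the centre line of the jaws, within the pads' length; the fingertips stand 25 mm ahead of it and the grasp point (between the pads) lies 6 mm ahead of it; z points along the fingers, y is the line along which they close (so a half turn about z gives the same grasp; the last joint's range is limited). The gripper opens to 87 mm and grips with 3 to 60 N. Pads are 19 mm wide; open, the fingers measure 117 mm over their backs; the gripper's body (75 mm by 190 mm) begins 51 mm behind the grasp point.
Start: joints at [62.023, 30.224, 82.088, -0, 67.689, -10.227], TCP at [0.191, 0.595, 0.248] pointing down, gripper open.
Joint ranges: [-176.69, 176.69], [-43.24, 126.21], [12.49, 139.97], [-82, 262], [0, 151.66], [-163.58, 163.58]. Speed limits (degrees/s): [159.86, 159.86, 180, 180, 180, 180].

### API

Orientations are given as a 3x3 rotation matrix whose columns are the frame's x, y, z axes.
In Python, from rig import read_state, capture, camera_params, hand_in gives the robot as it stands.
- The arm moves only by the tool apply_moves, never from a script. Its argument "rows" is a list of rows, each an object of numbers: "x", "y", "z": the shift along the tool's x, y, z in mm; "rx", "ry", "rz": the turn, a rotation vector about the tool's x, y, z in units of 6 degrees (1.0 is 6 degrees); "claw": the closure in counts, from 0 (fully open) to 255 (shut). A call has 1 to 10 rows; each row is the pose to reach, as a shift and turn from the pose commanded when the call began, along the tool's axes at that moment; what a row does not reach only later rows make up. A row lasts 1/8 s, in which the tool goes at most 62.5 mm and 10.7 degrees, less where a joint would pass 70% of its speed; a pose out of reach is approached as far as the arm can. A call with a gripper value outside its range is refused whole. The fingers move at their own pace and stop on an object; the grip force is fixed at half the most. Time passes only in rows, so rows that repeat a pose let the fingers close. It gives the time, the measured TCP pose, the force, the opening and the grip force at its end, in the units of the state.
- read_state(): the state, without advancing time (a new reading comes with each control period).
- capture(name): name is "side" or "top" or "wrist"; returns (picture, depth): 384x512x3 uint8, red, green, blue; 384x512 float32, m along the optical axis (not along the pixel's ray), 0 where there is no reading.
- camera_params(name): a dict with "fx", "fy", "cx", "cy" (pixels), "xyz" and "orientation" of the camera in the world. Camera axes: x right, y up, looking along -z (the intrinsics and any distortion apply to the point x, -y, -z); pixel columns grow to the right and rows downward; lengths in m; the calibration is good to about 2 mm. A picture is of the moment at which its call begins: read the wrist's pose just before it. camera_params takes no time and is no camera call; for the wrist camera it gives the pose at the moment of the call.
- hand_in(): hands the job in; it is judged then, once.
The state is a dict: "time_s": time; "joint_positions": joint angles; "qvel": joint speeds; "tau": joint torques, N m; "position": TCP position; "tcp_rot": TCP orientation; "force": force on the tool from outside, world axes, zero at the start; "moment": the same for the moment, N m; "opening": opening from 0.0 (shut) to 1.0 (fully open); "grasp_force": force on a finger pad.
Only numpy, scipy, OpenCV 4.12 (cv2) and the standard library are available. Lean on these libraries where they do the work, as an engineer would, in place of code of your own. Each camera call takes 0.05 s, during which the arm holds its last target. There are 200 camera calls.

### The job

Swing the sprue plate off the mould, press the ejector lever right down so the cast wax bar rises out of its pocket, then take the bar out and lay it on the free half of the marble slab, flat and alongside the bar already cooling there but not touching it; set it down, do not drop it. Then make the mould ready for the next pour: ejector lever raised fully home and sprue plate swung fully shut. Leave the cooled bar and the scrap tub where they are.

Things in the scene. Friction and masses are not known exactly. Their poses are not given: they have to be found in the camera images.
- mould: Bar mould fixed to the bench: green base plate, aluminium block (x -45 to +45, y -85 to +118 mm) on legs, flat top 105 mm above the bench. Origin on the bench under the pocket's centre; z up, x away from the red lever handle (in front, -x), y towards the sprue plate's pivot. Pocket 37 (x) by 123 (y) mm, 31 mm deep, at x = y = 0. A stop pin stands 12 mm above the block at x +27, y -70 mm.
- sprue_plate (a joint): Angle (rad) of the steel sprue plate covering the pocket. 0 = shut, over the pocket, at its stop; positive swings the knob end level from the mould's -y side towards -x (clockwise from above), 1.6 = fully open stop. The pocket is clear above 1.3. Friction holds it where it is left (about 1.5 N at the knob moves it).
- plate_knob (a point): Top centre of the upright black knob (20 mm diameter, 42 mm tall) on the free end of the sprue plate, 172 mm from the pivot; it stands on the plate's top, 114 mm above the bench, so its top is at 156 mm. Moves with the plate.
- plate_pivot (a point): Centre of the plate's pivot bolt, at the plate's top face 114 mm above the bench (plate 45 mm wide, 8 mm thick; bolt head 6 mm higher). Vertical axis, at mould x = 0, y = +92 mm.
- eject_lever (a joint): Angle (rad) of the ejector lever. 0 = home, handle up, ejector pad down in the pocket; 0.44 = handle fully down at its stop, pad and bar raised 26 mm (60 mm per rad). Friction holds it wherever it is left; 5 to 8 N at the handle presses it down or lifts it.
- lever_handle (a point): Centre of the lever's red T-handle: a round bar 18 mm in diameter, 84 mm long, along the mould's y; the 11 mm arm joins its middle from +x. At mould (-168, -20) mm, 98 mm above the bench when home; (-186, -20) mm, 47 mm above the bench when fully down. Swings about a level axis along the mould's y, at mould x = -62 mm, 32 mm above the bench (radius 125 mm).
- wax_bar: The cast red-brown wax bar in the pocket, 120 x 34 x 30 mm, about 0.12 kg. Origin at the centre of its underside, x along its length, z up. In the pocket its underside is 74 mm above the bench, its top 1 mm below the block's top, its length along the mould's y; ejected, it stands 25 mm out of the block. Clearance 1.5 mm all round.
- slab: White marble cooling slab fixed on the bench, left or right of the mould, 180 x 220 x 20 mm. Origin at the centre of its underside; x is its short side, y its long side, top 20 mm above the bench. The half with positive y holds the cooled bar, the half with negative y is free (its middle is at y = -55 mm).
- cooled_bar: A second wax bar of the same 120 x 34 x 30 mm, already cooling on the slab, lying along the slab's x. Origin at the centre of its underside, x along its length. Leave it.
- scrap_tub: White plastic tub of wax scraps, 150 x 200 x 90 mm, on the other side of the mould. Origin at the centre of its underside. Leave it.
Not all that is in view belongs to the job. There is more than one size of the cooled_bar; the one meant has the size given above.

How it is judged (in metres and radians):
On the way, in this order (a step that is already met when the one before it is completed fails the run):
1. the sprue plate is swung clear of the pocket (value of joint sprue_plate above 1.28 rad), for 0.2 s.
2. the lever is pressed down and the bar has risen in its pocket (value of joint eject_lever above 0.36 rad and z of wax_bar in the frame of mould between 0.092 and 0.106 m and horizontal distance between wax_bar and mould below 0.006 m), for 0.2 s.
3. the bar lies flat on the free half of the slab, alongside the other, not touching it (x of wax_bar in the frame of slab between -0.033 and 0.033 m and y of wax_bar in the frame of slab between -0.095 and -0.012 m and z of wax_bar in the frame of slab between 0.017 and 0.024 m and angle between the z axis of wax_bar and the z axis of slab, either way round below 0.08 rad and angle between the x axis of wax_bar and the x axis of slab, either way round below 0.3 rad and contact force between wax_bar and cooled_bar below 0.05 N and linear speed of wax_bar below 0.02 m/s), for 0.2 s.
At the end, for the whole second after the job is handed in: Wax bar released, at rest, flat on the slab's free half (centre within 33 mm of the slab's middle in x, 12 to 95 mm from it in -y), within 0.3 rad of parallel to slab x, clear of the cooled bar, which moved under 15 mm; lever home and plate shut (each under 0.05 rad) (all of step 3 and contact force between the fingers and wax_bar below 0.05 N and value of joint each of eject_lever, sprue_plate below 0.05 rad and distance of cooled_bar from where it was at the start of the episode below 0.015 m); the robot touches nothing.
It fails at once if the wax bar is dropped or thrown (moving faster than 0.45 m/s while nothing holds it) (linear speed of wax_bar above 0.45 m/s and contact force between the fingers and wax_bar below 0.05 N).
It fails at once if the cooled bar is moved by 15 mm (distance of cooled_bar from where it was at the start of the episode above 0.015 m).
It fails at once if the scrap tub is moved by 30 mm (distance of scrap_tub from where it was at the start of the episode above 0.03 m).
It also fails if it takes over 72 s, if anything falls off the work surface, if the arm or the gripper's body presses on something with over 40 N, if the wrist force passes 120 N, or if a joint passes its speed limit or range.

## Working session

There is one attempt and no reset: what is moved stays moved. The work goes in short steps, Python scripts to look and compute and a tool call to move; the robot and the scene stay as the last step left them, time stands still between calls to the robot, and variables do not carry over. Pictures are saved under pics/ and viewed, at most 10 in all, crops included, and the job is handed in when it is done.

Besides the shell and the picture viewer there is one more tool, called after ">>>" by a JSON object that holds its "api" and its "payload". apply_moves: Moves the arm, as the interface text tells. Its arguments: {"type":"object","properties":{"rows":{"type":"array"}},"required":["rows"]}

```bash
mkdir -p pics
cat > h.py <<'E'
import numpy as np, cv2
from rig import read_state, capture, camera_params, hand_in
def ray(c,u,v):
    R=np.array(c['orientation']).reshape(3,3)
    d=R@np.array([(u-c['cx'])/c['fx'],-(v-c['cy'])/c['fy'],-1.])
    return np.array(c['xyz']),d
def onplane(c,u,v,z):
    o,d=ray(c,u,v); return o+d*(z-o[2])/d[2]
def cloud(c,D):
    R=np.array(c['orientation']).reshape(3,3)
    v,u=np.mgrid[:D.shape[0],:D.shape[1]]
    P=np.stack([(u-c['cx'])/c['fx']*D,-(v-c['cy'])/c['fy']*D,-D],-1)
    return P@R.T+np.array(c['xyz'])
E
python3 - <<'E'
from h import *
for n in ('top','side'):
    c=camera_params(n); p,d=capture(n); print(c)
    cv2.imwrite(f'pics/{n}0.png',p[:,:,::-1]); np.savez(f'{n}0.npz',p=p,d=d)
E
```

```text
{'fx': 471.3572155560888, 'fy': 471.3572155560888, 'cx': 256.9797911142408, 'cy': 190.97797275693472, 'xyz': array([ 0.29068143, -0.05380304,  1.57648484]), 'orientation': array([[ 0.02535013,  0.9890531 , -0.14536619],
       [-0.99967706,  0.02533851, -0.00193171],
       [ 0.0017728 ,  0.14536822,  0.98937604]])}
{'fx': 387.63863132686816, 'fy': 387.63863132686816, 'cx': 258.18671496681094, 'cy': 195.8913497220749, 'xyz': array([ 0.06723667, -0.94546363,  1.09380141]), 'orientation': array([[ 0.89931144,  0.2946    , -0.32318691],
       [-0.43691178,  0.63676782, -0.63532263],
       [ 0.01862898,  0.71255708,  0.70136679]])}
```

View pics/top0.png

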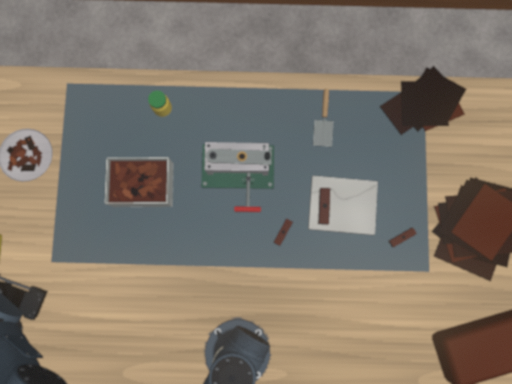

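View pics/side0.png

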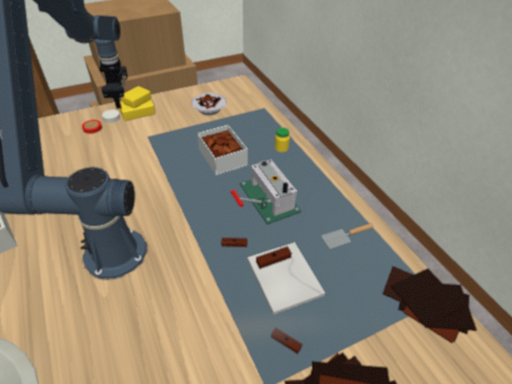

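The top view shows the mould at about (238,165), with its red handle at (247,209). The plate on top has its pivot on the left and its knob at about (267,157). The slab is at (343,205), with the cooled bar on its left half at (324,206), so the right half is free. The tub is at (138,181). Things that could be mistaken for the cooled bar are the small bars at (283,232) and (402,237), which are off the slab. The bar at (324,206) is the one of the right size.

Run:
```python
from h import *
c=camera_params('top'); z=np.load('top0.npz'); p,d=z['p'],z['d']
P=cloud(c,d); hsv=cv2.cvtColor(p,cv2.COLOR_RGB2HSV)
H,S,V=[hsv[:,:,i].astype(int) for i in range(3)]
def rect(mask,zz,name,u0,u1,v0,v1):
    m=np.zeros(mask.shape,np.uint8); m[v0:v1,u0:u1]=mask[v0:v1,u0:u1]
    n,l,st,_=cv2.connectedComponentsWithStats(m); k=1+np.argmax(st[1:,4])
    vv,uu=np.where(l==k); q=np.array([onplane(c,a,b,zz)[:2] for a,b in zip(uu,vv)])
    r=cv2.minAreaRect((q*1000).astype(np.float32)); print(name,len(uu),np.round(r[0],1),np.round(r[1],1),round(r[2],1),'depthz',np.median(P[vv,uu,2]).round(3),'px',uu.mean().round(1),vv.mean().round(1))
rect((H>35)&(H<90)&(S>90),0.006,'green',190,285,130,200)
rect(((H<8)|(H>172))&(S>150)&(V>120),0.098,'handle',225,270,195,220)
rect((S<60)&(V>150)&(P[:,:,2]>0.085),0.105,'block',190,285,130,185)
rect((S<40)&(V>170)|((P[:,:,2]>.012)),0.02,'slab',295,390,165,245)
rect((V<120)&(S>80)&((H<20)|(H>170)),0.05,'cooled',310,335,180,230)
rect((V<60),0.156,'knob',255,280,145,170)
im=p[130:250,180:390]; cv2.imwrite('pics/crop.png',cv2.resize(im,None,fx=3.8,fy=3.8,interpolation=cv2.INTER_CUBIC)[:,:,::-1])
```

```text
Traceback (most recent call last):
ValueError: attempt to get argmax of an empty sequence
```

```bash
cat > m.py <<'E'
from h import *
def rect(c,P,mask,zz,name,u0,u1,v0,v1):
    m=np.zeros(mask.shape,np.uint8); m[v0:v1,u0:u1]=mask[v0:v1,u0:u1]
    n,l,st,_=cv2.connectedComponentsWithStats(m)
    if n<2: return print(name,'none')
    k=1+np.argmax(st[1:,4])
    vv,uu=np.where(l==k); q=np.array([onplane(c,a,b,zz)[:2] for a,b in zip(uu,vv)])
    r=cv2.minAreaRect((q*1000).astype(np.float32)); print(name,len(uu),np.round(r[0],1),np.round(r[1],1),round(r[2],1),'depthz',np.median(P[vv,uu,2]).round(3),'px',uu.mean().round(1),vv.mean().round(1))
    return r
E
python3 - <<'E'
from m import *
c=camera_params('top'); z=np.load('top0.npz'); p,d=z['p'],z['d']
P=cloud(c,d); hsv=cv2.cvtColor(p,cv2.COLOR_RGB2HSV)
H,S,V=[hsv[:,:,i].astype(int) for i in range(3)]
for u,v in [(210,184),(247,209),(215,147),(238,157),(267,157),(350,206),(324,206),(300,150)]: print(u,v,hsv[v,u],P[v,u].round(3))
rect(c,P,(H>60)&(H<90)&(S>100),0.006,'green',190,285,130,200)
rect(c,P,((H<8)|(H>172))&(S>150)&(V>120),0.098,'handle',225,270,195,220)
rect(c,P,(S<60)&(V>120),0.105,'block',190,285,130,185)
rect(c,P,(S<40)&(V>140)|((P[:,:,2]>.012)),0.02,'slab',295,390,165,245)
rect(c,P,(V<120)&(S>80)&((H<20)|(H>170)),0.05,'cooled',310,335,180,230)
rect(c,P,(V<60),0.156,'knob',255,280,145,170)
im=p[130:250,180:390]; cv2.imwrite('pics/crop.png',cv2.resize(im,None,fx=3.8,fy=3.8,interpolation=cv2.INTER_CUBIC)[:,:,::-1])
E
```

```text
210 184 [76 80 96] [0.54  0.107 0.016]
247 209 [  1 164 169] [ 0.449 -0.021  0.108]
215 147 [150   2 164] [0.645 0.087 0.107]
238 157 [ 18 102 140] [0.611 0.012 0.121]
267 157 [105  10  53] [ 0.607 -0.079  0.15 ]
350 206 [ 21  10 186] [ 0.476 -0.36   0.024]
324 206 [ 6 39 66] [ 0.471 -0.271  0.048]
300 150 [100  42 110] [ 0.667 -0.194  0.002]
green none
handle 69 [449.7 -22.5] [ 6.3 72.5] 1.5 depthz 0.105 px 247.6 209.0
block 1704 [619.9  14.3] [ 94.6 214.4] 1.5 depthz 0.107 px 236.3 155.9
slab 3621 [ 481.8 -337.1] [224.2 181.1] 86.4 depthz 0.02 px 342.6 204.7
cooled 240 [ 473.  -270.7] [ 24.7 109.4] 87.7 depthz 0.05 px 324.0 205.5
knob 14 [610.6 -79.1] [15.7  6.2] 1.3 depthz 0.153 px 266.9 155.8
```

View pics/crop.png

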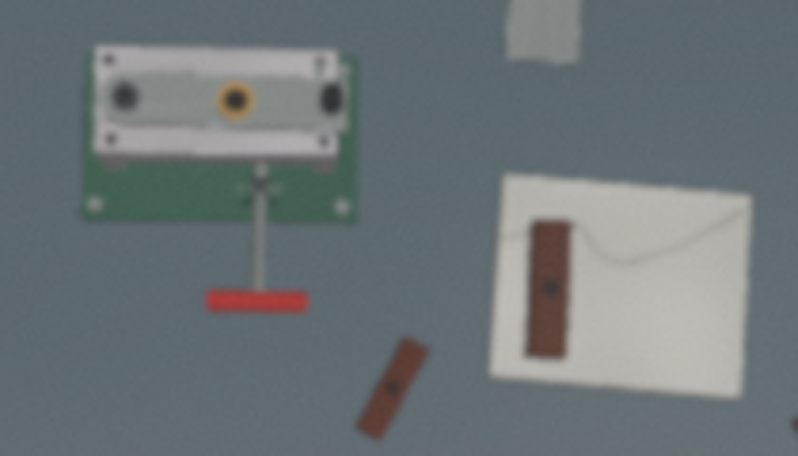

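The crop confirms the choice. The pivot is on the left (crop 124,96), the knob on the right (330,98) and the stop pin at (320,66). The cooled bar is on the left half of the slab. Next I'll move above the mould for a close look.

```bash
cat >> h.py <<'E'
from scipy.spatial.transform import Rotation as Ro
def plan(xyz,yaw):  # yaw = world direction (deg) of tool y, tool down; shift in tool mm and rz in units
    s=read_state(); R=np.array(s['tcp_rot']).reshape(3,3); p=np.array(s['position'])
    a=np.radians(yaw); y=np.array([np.cos(a),np.sin(a),0]); z=np.array([0,0,-1.]); T=np.stack([np.cross(y,z),y,z],1)
    d=R.T@(np.array(xyz)-p)*1000; r=Ro.from_matrix(R.T@T).as_rotvec(degrees=True)/6
    print('d',d.round(1),'rv',r.round(2),'j6',round(s['joint_positions'][5],1)); return d,r
E
python3 - <<'E'
from h import *
s=read_state(); print(np.round(s['tcp_rot'],3),s['time_s'],s['force'])
plan([.55,0,.40],0);plan([.55,0,.40],180)
print(camera_params('wrist'))
E
```

```text
[[-0.952  0.305 -0.001]
 [ 0.305  0.952 -0.002]
 [ 0.    -0.002 -1.   ]] 0.1 [-0.42660533  0.10163825  0.65191309]
d [-523.9 -457.  -152.6] rv [-2.000e-02  1.000e-02  1.204e+01] j6 -10.2
d [-523.9 -457.  -152.6] rv [-1.000e-02 -2.000e-02 -1.796e+01] j6 -10.2
{'fx': 303.33501492254516, 'fy': 303.33501492254516, 'cx': 259.07776890404153, 'cy': 196.6931360604331, 'xyz': array([0.12740393, 0.61503501, 0.38241701]), 'orientation': array([[ 0.30573095, -0.92393502, -0.22994057],
       [ 0.95211599,  0.29619041,  0.07580497],
       [-0.00193268, -0.24210602,  0.97024788]])}
```

Run:
```python
from h import *
plan([.57,-.03,.36],1.5)
```

```text
d [-552.1 -479.4 -112.6] rv [-2.000e-02  1.000e-02  1.179e+01] j6 -10.2
```

>>> {"api": "apply_moves", "payload": {"rows": [{"x": -552, "y": -479, "z": -112, "rz": 11.8}, {"x": -552, "y": -479, "z": -112, "rz": 11.8}, {"x": -552, "y": -479, "z": -112, "rz": 11.8}, {"x": -552, "y": -479, "z": -112, "rz": 11.8}, {"x": -552, "y": -479, "z": -112, "rz": 11.8}, {"x": -552, "y": -479, "z": -112, "rz": 11.8}, {"x": -552, "y": -479, "z": -112, "rz": 11.8}, {"x": -552, "y": -479, "z": -112, "rz": 11.8}, {"x": -552, "y": -479, "z": -112, "rz": 11.8}, {"x": -552, "y": -479, "z": -112, "rz": 11.8}]}}

```text
validation failed for argument at $.ro...
```

>>> {"api": "apply_moves", "payload": {"rows": [{"rz": 0}, {"rz": 0}, {"rz": 0}, {"rz": 0}]}}

```text
validation failed for argument at $.ro...
```

Run:
```python
from h import *
s=read_state(); print(s['time_s'],np.round(s['position'],4)); plan([.57,-.03,.36],1.5)
c=camera_params('wrist'); p,d=capture('wrist'); np.savez('w0.npz',p=p,d=d,**c)
cv2.imwrite('pics/w0.png',p[:,:,::-1])
```

```text
0.1 [0.1902 0.5947 0.2467]
d [-552.1 -479.4 -112.6] rv [-2.000e-02  1.000e-02  1.179e+01] j6 -10.2
```

View pics/w0.png

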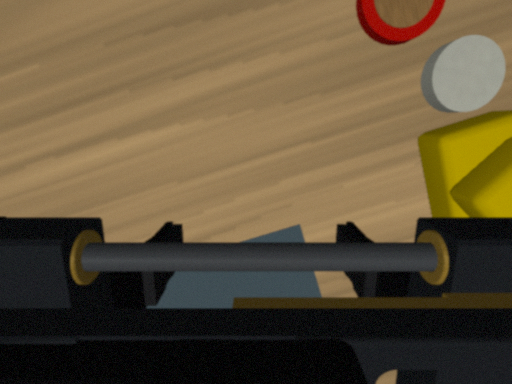

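The moves were refused. Probably every field is required. The wrist picture shows only the gripper in the bottom half and bench ahead in tool +x, so I'll stand off in -y to see the mould.

>>> {"api": "apply_moves", "payload": {"rows": [{"x": -640, "y": -480, "z": -110, "rx": 0, "ry": 0, "rz": 11.8, "claw": 0}, {"x": -640, "y": -480, "z": -110, "rx": 0, "ry": 0, "rz": 11.8, "claw": 0}, {"x": -640, "y": -480, "z": -110, "rx": 0, "ry": 0, "rz": 11.8, "claw": 0}, {"x": -640, "y": -480, "z": -110, "rx": 0, "ry": 0, "rz": 11.8, "claw": 0}, {"x": -640, "y": -480, "z": -110, "rx": 0, "ry": 0, "rz": 11.8, "claw": 0}, {"x": -640, "y": -480, "z": -110, "rx": 0, "ry": 0, "rz": 11.8, "claw": 0}, {"x": -640, "y": -480, "z": -110, "rx": 0, "ry": 0, "rz": 11.8, "claw": 0}, {"x": -640, "y": -480, "z": -110, "rx": 0, "ry": 0, "rz": 11.8, "claw": 0}, {"x": -640, "y": -480, "z": -110, "rx": 0, "ry": 0, "rz": 11.8, "claw": 0}, {"x": -640, "y": -480, "z": -110, "rx": 0, "ry": 0, "rz": 11.8, "claw": 0}]}}

```text
time_s: 1.4
position: [0.5498, 0.0886, 0.3328]
tcp_rot: [[-0.025, 1.0, -0.0], [1.0, 0.025, 0.0], [0.0, -0.0, -1.0]]
force: [1.0, 0.8, 0.0]
opening: 1.004
grasp_force: 0.0
```

>>> {"api": "apply_moves", "payload": {"rows": [{"x": -220, "y": 30, "z": -20, "rx": 0, "ry": 0, "rz": 0, "claw": 0}, {"x": -220, "y": 30, "z": -20, "rx": 0, "ry": 0, "rz": 0, "claw": 0}, {"x": -220, "y": 30, "z": -20, "rx": 0, "ry": 0, "rz": 0, "claw": 0}, {"x": -220, "y": 30, "z": -20, "rx": 0, "ry": 0, "rz": 0, "claw": 0}, {"x": -220, "y": 30, "z": -20, "rx": 0, "ry": 0, "rz": 0, "claw": 0}, {"x": -220, "y": 30, "z": -20, "rx": 0, "ry": 0, "rz": 0, "claw": 0}, {"x": -220, "y": 30, "z": -20, "rx": 0, "ry": 0, "rz": 0, "claw": 0}]}}

```text
time_s: 2.28
position: [0.5842, -0.1272, 0.3525]
tcp_rot: [[-0.027, 1.0, -0.001], [1.0, 0.027, 0.001], [0.001, -0.001, -1.0]]
force: [-0.1, 0.1, -0.6]
opening: 0.998
grasp_force: 0.0
```

Run:
```python
from h import *
s=read_state(); print(s['time_s'],np.round(s['position'],4))
c=camera_params('wrist'); p,d=capture('wrist'); np.savez('w0.npz',p=p,d=d,**c)
cv2.imwrite('pics/w1.png',p[:,:,::-1])
```

```text
2.275 [ 0.5842 -0.1272  0.3525]
```

View pics/w1.png

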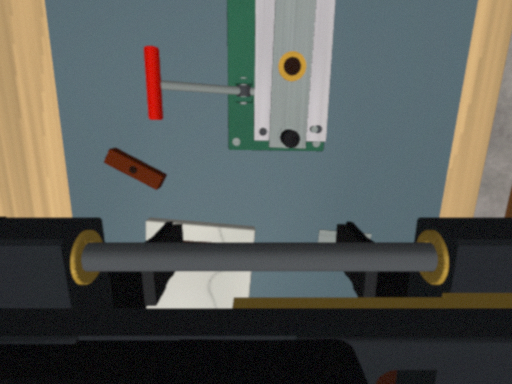

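The wrist view shows the knob at (290,138), the sprue hole at (292,66), the handle at (153,83) and the stop pin at (317,128). I'll measure these.

Run:
```python
from m import *
z=np.load('w0.npz'); c={k:z[k] for k in ('fx','fy','cx','cy','xyz','orientation')}; p,d=z['p'],z['d']
P=cloud(c,d); hsv=cv2.cvtColor(p,cv2.COLOR_RGB2HSV); H,S,V=[hsv[:,:,i].astype(int) for i in range(3)]
rect(c,P,((H<8)|(H>172))&(S>180)&(V>140),.102,'handle',140,170,40,125)
rect(c,P,(V<75)&(S<80),.156,'knob',270,310,120,150)
rect(c,P,(P[:,:,2]>.150)&(P[:,:,2]<.163),.156,'knob depth',260,320,110,160)
rect(c,P,(H>10)&(H<30)&(S>120),.116,'sprue',270,310,40,85)
for v in (30,60,100):
    row=P[v,200:360]; ok=(row[:,2]>.095)
    print(v,row[ok][[0,-1]].round(4).tolist())
q=P[130:150,255:330].reshape(-1,3); q=q[(q[:,2]>.098)&(q[:,2]<.11)]; print('block -y end',q[:,1].min().round(4))
```

```text
handle 880 [453.  -20.5] [15.1 81.5] 0.5 depthz 0.105 px 152.3 81.6
knob 257 [615.3 -78.4] [17.4 20.3] 65.4 depthz 0.154 px 289.7 138.1
knob depth 258 [616.9 -78.9] [19.4 18. ] 1.5 depthz 0.154 px 291.0 138.4
sprue 488 [6.18e+02 3.00e-01] [29.8 29.8] 1.5 depthz 0.116 px 291.8 66.0
30 [[0.5758, 0.0399, 0.1037], [0.6644, 0.0424, 0.1031]]
60 [[0.5754, 0.008, 0.1035], [0.6646, 0.0103, 0.1038]]
100 [[0.5764, -0.0368, 0.1033], [0.6649, -0.0345, 0.1031]]
block -y end -0.0849
```

>>> {"api": "apply_moves", "payload": {"rows": [{"x": 47, "y": 34, "z": 40, "rx": 0, "ry": 0, "rz": 0, "claw": 130}, {"x": 47, "y": 34, "z": 100, "rx": 0, "ry": 0, "rz": 0, "claw": 130}, {"x": 47, "y": 34, "z": 145, "rx": 0, "ry": 0, "rz": 0, "claw": 130}, {"x": 47, "y": 34, "z": 145, "rx": 0, "ry": 0, "rz": 0, "claw": 130}, {"x": 47, "y": 34, "z": 145, "rx": 0, "ry": 0, "rz": 0, "claw": 130}]}}

```text
time_s: 2.95
position: [0.6187, -0.0808, 0.2096]
tcp_rot: [[-0.026, 1.0, 0.003], [1.0, 0.026, -0.001], [-0.001, 0.003, -1.0]]
force: [0.0, 0.3, 0.5]
opening: 0.537
grasp_force: 0.0
```

Run:
```python
from h import *
s=read_state(); print(np.round(s['position'],4),s['opening']); plan([.617,-.079,.148],1)
th=np.radians(np.arange(1,11)*8.6)
print(np.c_[172*(1-np.cos(th)),-172*np.sin(th),np.degrees(th)/6].round(1).tolist())
```

```text
[ 0.6187 -0.0808  0.2096] 0.5373095077875647
d [ 2.  -1.8 61.6] rv [0.03 0.01 0.08] j6 -19.2
[[1.9, -25.7, 1.4], [7.7, -50.9, 2.9], [17.1, -74.9, 4.3], [30.1, -97.2, 5.7], [46.2, -117.3, 7.2], [65.2, -134.8, 8.6], [86.5, -149.3, 10.0], [109.8, -160.4, 11.5], [134.5, -167.9, 12.9], [160.0, -171.6, 14.3]]
```

>>> {"api": "apply_moves", "payload": {"rows": [{"x": 2, "y": -2, "z": 45, "rx": 0, "ry": 0, "rz": 0, "claw": 130}, {"x": 2, "y": -2, "z": 61, "rx": 0, "ry": 0, "rz": 0, "claw": 130}, {"x": 2, "y": -2, "z": 61, "rx": 0, "ry": 0, "rz": 0, "claw": 180}, {"x": 2, "y": -2, "z": 61, "rx": 0, "ry": 0, "rz": 0, "claw": 180}, {"x": 2, "y": -2, "z": 61, "rx": 0, "ry": 0, "rz": 0, "claw": 180}]}}

```text
time_s: 3.58
position: [0.6164, -0.0794, 0.1483]
tcp_rot: [[-0.025, 1.0, 0.003], [1.0, 0.025, -0.001], [-0.001, 0.003, -1.0]]
force: [-0.0, 0.4, -0.2]
opening: 0.307
grasp_force: 0.0
```

Run:
```python
from h import *
s=read_state(); print(np.round(s['joint_positions'],1)); plan([.617,-.079,.148],1)
```

```text
[-17.6  36.8  87.7   0.   55.3 -19.1]
d [0.3 0.7 0.3] rv [0.03 0.01 0.07] j6 -19.1
```

>>> {"api": "apply_moves", "payload": {"rows": [{"x": 2, "y": -26, "z": 0, "rx": 0, "ry": 0, "rz": 1.4, "claw": 180}, {"x": 8, "y": -51, "z": 0, "rx": 0, "ry": 0, "rz": 2.9, "claw": 180}, {"x": 17, "y": -75, "z": 0, "rx": 0, "ry": 0, "rz": 4.3, "claw": 180}, {"x": 30, "y": -97, "z": 0, "rx": 0, "ry": 0, "rz": 5.7, "claw": 180}, {"x": 46, "y": -117, "z": 0, "rx": 0, "ry": 0, "rz": 7.2, "claw": 180}, {"x": 65, "y": -135, "z": 0, "rx": 0, "ry": 0, "rz": 8.6, "claw": 180}, {"x": 86, "y": -149, "z": 0, "rx": 0, "ry": 0, "rz": 10, "claw": 180}, {"x": 110, "y": -160, "z": 0, "rx": 0, "ry": 0, "rz": 11.5, "claw": 180}, {"x": 135, "y": -168, "z": 0, "rx": 0, "ry": 0, "rz": 12.9, "claw": 180}, {"x": 164, "y": -172, "z": 0, "rx": 0, "ry": 0, "rz": 14.3, "claw": 180}]}}

```text
time_s: 4.82
position: [0.4403, 0.0808, 0.1478]
tcp_rot: [[0.996, 0.093, 0.004], [0.093, -0.996, -0.001], [0.003, 0.001, -1.0]]
force: [1.8, -0.8, -0.3]
opening: 0.293
grasp_force: 0.7
```

>>> {"api": "apply_moves", "payload": {"rows": [{"x": 0, "y": 0, "z": 0, "rx": 0, "ry": 0, "rz": 0, "claw": 180}, {"x": 0, "y": 0, "z": 0, "rx": 0, "ry": 0, "rz": 0, "claw": 180}, {"x": 0, "y": 0, "z": 0, "rx": 0, "ry": 0, "rz": 0, "claw": 130}, {"x": 0, "y": 0, "z": -60, "rx": 0, "ry": 0, "rz": 0, "claw": 130}, {"x": 0, "y": 0, "z": -100, "rx": 0, "ry": 0, "rz": 0, "claw": 130}]}}

```text
time_s: 5.45
position: [0.4399, 0.0797, 0.248]
tcp_rot: [[0.995, 0.098, 0.0], [0.098, -0.995, -0.0], [0.0, 0.0, -1.0]]
force: [0.4, 0.7, -1.2]
opening: 0.474
grasp_force: 0.0
```

Run:
```python
from m import *
s=read_state(); print(s['time_s'],np.round(s['position'],4),s['joint_positions'][5])
c=camera_params('side'); p,d=capture('side'); cv2.imwrite('pics/s1.png',p[:,:,::-1][130:270,180:380].repeat(3,0).repeat(3,1))
```

```text
5.45 [0.4399 0.0797 0.248 ] 80.30211962350535
```

View pics/s1.png

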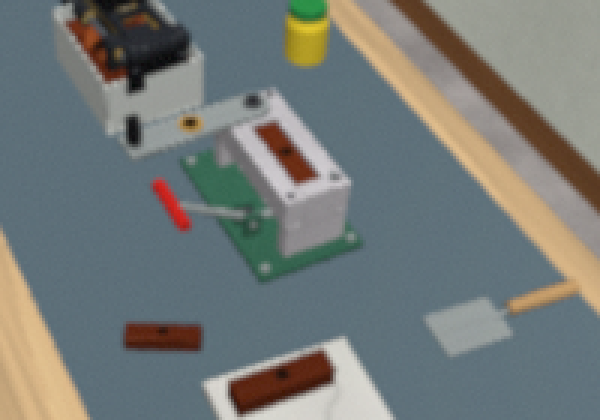

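The side view shows the plate open over the -x side, the bar exposed in its pocket and the handle up. Next is the lever.

Run:
```python
from h import *
plan([.452,-.046,.20],1)
```

```text
d [ -3.6 126.   52.7] rv [  0.09  -0.06 -14.23] j6 80.3
```

>>> {"api": "apply_moves", "payload": {"rows": [{"x": -4, "y": 30, "z": 0, "rx": 0, "ry": 0, "rz": -1.7, "claw": 130}, {"x": -4, "y": 60, "z": 0, "rx": 0, "ry": 0, "rz": -3.4, "claw": 130}, {"x": -4, "y": 90, "z": 10, "rx": 0, "ry": 0, "rz": -5.1, "claw": 130}, {"x": -4, "y": 126, "z": 20, "rx": 0, "ry": 0, "rz": -6.8, "claw": 130}, {"x": -4, "y": 126, "z": 53, "rx": 0, "ry": 0, "rz": -8.5, "claw": 130}, {"x": -4, "y": 126, "z": 53, "rx": 0, "ry": 0, "rz": -10.2, "claw": 130}, {"x": -4, "y": 126, "z": 53, "rx": 0, "ry": 0, "rz": -11.9, "claw": 130}, {"x": -4, "y": 126, "z": 53, "rx": 0, "ry": 0, "rz": -13.6, "claw": 130}, {"x": -4, "y": 126, "z": 53, "rx": 0, "ry": 0, "rz": -14.2, "claw": 130}, {"x": -4, "y": 126, "z": 53, "rx": 0, "ry": 0, "rz": -14.2, "claw": 130}]}}

```text
time_s: 6.75
position: [0.4476, -0.0458, 0.1935]
tcp_rot: [[-0.013, 1.0, -0.0], [1.0, 0.013, -0.0], [-0.0, -0.0, -1.0]]
force: [0.6, 0.4, 0.1]
opening: 0.491
grasp_force: 0.0
```

Run:
```python
from h import *
plan([.452,-.046,.104],1)
# arc: handle relative to home, tool y = +x, tool z = down
R=125;a0=np.arctan2(66,106)
for t in np.linspace(.055,.44,8): print([round(-R*(np.cos(a0-t)-np.cos(a0)),1), round(R*(np.sin(a0)-np.sin(a0-t)),1)])
```

```text
d [-0.2  4.4 89.5] rv [-0.    0.   -0.04] j6 -20.9
[np.float64(-3.5), np.float64(5.9)]
[np.float64(-6.6), np.float64(12.0)]
[np.float64(-9.4), np.float64(18.3)]
[np.float64(-11.9), np.float64(24.7)]
[np.float64(-14.0), np.float64(31.3)]
[np.float64(-15.7), np.float64(37.9)]
[np.float64(-17.0), np.float64(44.7)]
[np.float64(-18.0), np.float64(51.5)]
```

>>> {"api": "apply_moves", "payload": {"rows": [{"x": 0, "y": 4, "z": 50, "rx": 0, "ry": 0, "rz": 0, "claw": 130}, {"x": 0, "y": 4, "z": 80, "rx": 0, "ry": 0, "rz": 0, "claw": 130}, {"x": 0, "y": 4, "z": 89, "rx": 0, "ry": 0, "rz": 0, "claw": 130}, {"x": 0, "y": 4, "z": 89, "rx": 0, "ry": 0, "rz": 0, "claw": 255}, {"x": 0, "y": 4, "z": 89, "rx": 0, "ry": 0, "rz": 0, "claw": 255}, {"x": 0, "y": 4, "z": 89, "rx": 0, "ry": 0, "rz": 0, "claw": 255}, {"x": 0, "y": 4, "z": 89, "rx": 0, "ry": 0, "rz": 0, "claw": 255}]}}

```text
time_s: 7.62
position: [0.4527, -0.0453, 0.1056]
tcp_rot: [[-0.015, 1.0, 0.003], [1.0, 0.015, -0.001], [-0.001, 0.003, -1.0]]
force: [0.6, 1.0, 4.8]
opening: 0.196
grasp_force: 30.0
```

The grip is closed on the 18 mm bar (opening 17 mm, grip 30 N). Now I'll press down along the arc.

>>> {"api": "apply_moves", "payload": {"rows": [{"x": 0, "y": -3.5, "z": 6, "rx": 0, "ry": 0, "rz": 0, "claw": 255}, {"x": 0, "y": -6.6, "z": 12, "rx": 0, "ry": 0, "rz": 0, "claw": 255}, {"x": 0, "y": -9.4, "z": 18, "rx": 0, "ry": 0, "rz": 0, "claw": 255}, {"x": 0, "y": -12, "z": 25, "rx": 0, "ry": 0, "rz": 0, "claw": 255}, {"x": 0, "y": -14, "z": 31, "rx": 0, "ry": 0, "rz": 0, "claw": 255}, {"x": 0, "y": -16, "z": 38, "rx": 0, "ry": 0, "rz": 0, "claw": 255}, {"x": 0, "y": -17, "z": 45, "rx": 0, "ry": 0, "rz": 0, "claw": 255}, {"x": 0, "y": -18, "z": 51, "rx": 0, "ry": 0, "rz": 0, "claw": 255}, {"x": 0, "y": -18, "z": 53, "rx": 0, "ry": 0, "rz": 0, "claw": 255}, {"x": 0, "y": -18, "z": 53, "rx": 0, "ry": 0, "rz": 0, "claw": 255}]}}

```text
time_s: 8.88
position: [0.4347, -0.0456, 0.0523]
tcp_rot: [[-0.015, 1.0, 0.003], [1.0, 0.015, -0.001], [-0.001, 0.003, -1.0]]
force: [-0.1, 1.4, 3.6]
opening: 0.19
grasp_force: 30.0
```

>>> {"api": "apply_moves", "payload": {"rows": [{"x": 0, "y": 0, "z": 0, "rx": 0, "ry": 0, "rz": 0, "claw": 130}, {"x": 0, "y": 0, "z": 0, "rx": 0, "ry": 0, "rz": 0, "claw": 130}, {"x": 0, "y": 0, "z": -60, "rx": 0, "ry": 0, "rz": 0, "claw": 60}, {"x": -20, "y": 40, "z": -120, "rx": 0, "ry": 0, "rz": 0, "claw": 60}, {"x": -50, "y": 90, "z": -180, "rx": 0, "ry": 0, "rz": 0, "claw": 60}, {"x": -85, "y": 140, "z": -220, "rx": 0, "ry": 0, "rz": 0, "claw": 60}, {"x": -85, "y": 160, "z": -260, "rx": 0, "ry": 0, "rz": 0, "claw": 60}, {"x": -85, "y": 160, "z": -260, "rx": 0, "ry": 0, "rz": 0, "claw": 60}]}}

```text
time_s: 9.88
position: [0.5977, -0.1297, 0.3149]
tcp_rot: [[-0.014, 1.0, 0.006], [1.0, 0.014, -0.003], [-0.003, 0.006, -1.0]]
force: [-0.0, 0.3, -0.3]
opening: 0.762
grasp_force: 0.0
```

Run:
```python
from m import *
s=read_state(); print(s['time_s'],np.round(s['position'],4))
c=camera_params('wrist'); p,d=capture('wrist'); cv2.imwrite('pics/w2.png',p[:,:,::-1])
P=cloud(c,d); hsv=cv2.cvtColor(p,cv2.COLOR_RGB2HSV); H,S,V=[hsv[:,:,i].astype(int) for i in range(3)]
br=((H<15)|(H>172))&(S>90)&(V<150)
rect(c,P,br&(P[:,:,2]>.09)&(P[:,:,2]<.15),.130,'bar',0,512,0,215)
rect(c,P,((H<8)|(H>172))&(S>180)&(V>140),.05,'handle',0,200,0,215)
```

```text
9.875 [ 0.5977 -0.1297  0.3149]
bar 3883 [619.1  -6.7] [ 32.7 105.1] 0.6 depthz 0.128 px 281.9 57.1
handle 854 [434.6 -21. ] [15.5 81.8] 0.5 depthz 0.055 px 127.5 81.4
```

View pics/w2.png

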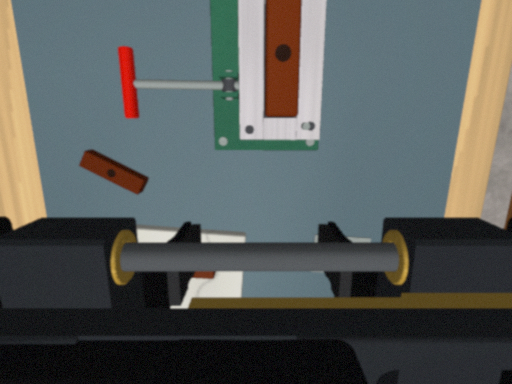

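The bar stands ejected, with its top at about 0.129 m and its centre at (0.619, 0.001), and the handle is down. Now I'll grasp the bar.

Run:
```python
from h import *
plan([.619,.001,.133],.7)
```

```text
d [131.5  20.4 182.6] rv [0.08 0.04 0.02] j6 -23.5
```

>>> {"api": "apply_moves", "payload": {"rows": [{"x": 60, "y": 20, "z": 10, "rx": 0.1, "ry": 0, "rz": 0, "claw": 60}, {"x": 110, "y": 20, "z": 40, "rx": 0.1, "ry": 0, "rz": 0, "claw": 60}, {"x": 131.5, "y": 20.4, "z": 90, "rx": 0.1, "ry": 0, "rz": 0, "claw": 60}, {"x": 131.5, "y": 20.4, "z": 140, "rx": 0.1, "ry": 0, "rz": 0, "claw": 60}, {"x": 131.5, "y": 20.4, "z": 170, "rx": 0.1, "ry": 0, "rz": 0, "claw": 60}, {"x": 131.5, "y": 20.4, "z": 182, "rx": 0.1, "ry": 0, "rz": 0, "claw": 60}, {"x": 131.5, "y": 20.4, "z": 182, "rx": 0.1, "ry": 0, "rz": 0, "claw": 60}, {"x": 131.5, "y": 20.4, "z": 182, "rx": 0.1, "ry": 0, "rz": 0, "claw": 60}]}}

```text
time_s: 10.92
position: [0.6094, 0.0048, 0.131]
tcp_rot: [[-0.015, 1.0, -0.018], [1.0, 0.015, 0.001], [0.002, -0.018, -1.0]]
force: [-8.4, 1.2, 12.4]
opening: 0.763
grasp_force: 6.4
```

Something is touching: the x offset is 10 mm and there is 12 N upward. I'll back up and check.

>>> {"api": "apply_moves", "payload": {"rows": [{"x": 0, "y": 0, "z": -15, "rx": 0, "ry": 0, "rz": 0, "claw": 60}, {"x": 0, "y": 0, "z": -15, "rx": 0, "ry": 0, "rz": 0, "claw": 60}, {"x": 0, "y": 0, "z": -15, "rx": 0, "ry": 0, "rz": 0, "claw": 60}]}}

```text
time_s: 11.3
position: [0.6136, 0.0037, 0.1447]
tcp_rot: [[-0.015, 1.0, -0.01], [1.0, 0.015, -0.0], [-0.0, -0.01, -1.0]]
force: [-0.0, 0.2, 0.5]
opening: 0.765
grasp_force: 0.0
```

Run:
```python
from m import *
s=read_state(); print(s['time_s'],np.round(s['position'],4),np.round(s['joint_positions'],1),s['force'])
p,d=capture('side'); im=cv2.resize(p[120:240,190:350],None,fx=4,fy=4,interpolation=cv2.INTER_CUBIC)
cv2.imwrite('pics/s2.png',im[:,:,::-1])
c=camera_params('side');P=cloud(c,d); hsv=cv2.cvtColor(p,cv2.COLOR_RGB2HSV); H,S,V=[hsv[:,:,i].astype(int) for i in range(3)]
```

```text
11.3 [0.6136 0.0037 0.1447] [-10.   36.9  88.5  -0.1  55.3 -10.8] [-0.04559191  0.21519776  0.48323675]
```

View pics/s2.png

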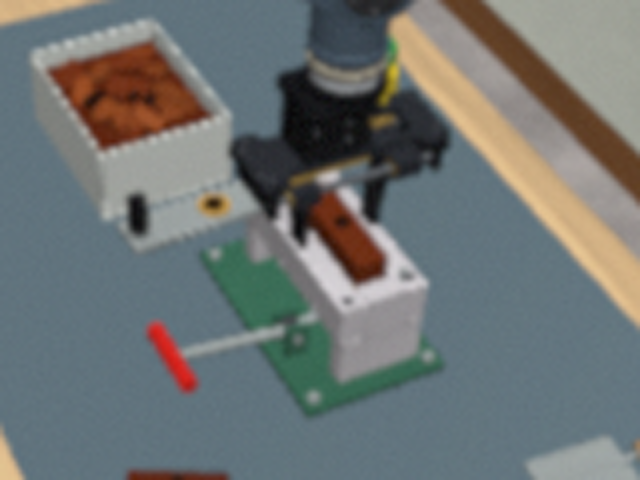

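The side view shows the fingers astride the bar, undisturbed. The fingertip had touched the block top because of a 0.6° tilt I introduced from an unsettled reading. I'll level it, shift +5 mm in x and grasp slightly higher.

>>> {"api": "apply_moves", "payload": {"rows": [{"x": -3, "y": 5.4, "z": 0, "rx": -0.1, "ry": 0, "rz": 0, "claw": 60}, {"x": -3, "y": 5.4, "z": 5, "rx": -0.1, "ry": 0, "rz": 0, "claw": 60}, {"x": -3, "y": 5.4, "z": 8, "rx": -0.1, "ry": 0, "rz": 0, "claw": 60}, {"x": -3, "y": 5.4, "z": 8, "rx": -0.1, "ry": 0, "rz": 0, "claw": 60}, {"x": -3, "y": 5.4, "z": 8, "rx": -0.1, "ry": 0, "rz": 0, "claw": 60}]}}

```text
time_s: 11.98
position: [0.6188, 0.0009, 0.1365]
tcp_rot: [[-0.015, 1.0, -0.0], [1.0, 0.015, 0.0], [0.0, -0.0, -1.0]]
force: [-0.4, -0.3, -0.6]
opening: 0.767
grasp_force: 0.0
```

>>> {"api": "apply_moves", "payload": {"rows": [{"x": 0, "y": 0, "z": 2, "rx": 0, "ry": 0, "rz": 0, "claw": 255}, {"x": 0, "y": 0, "z": 2, "rx": 0, "ry": 0, "rz": 0, "claw": 255}, {"x": 0, "y": 0, "z": 2, "rx": 0, "ry": 0, "rz": 0, "claw": 255}, {"x": 0, "y": 0, "z": 2, "rx": 0, "ry": 0, "rz": 0, "claw": 255}, {"x": 0, "y": 0, "z": 2, "rx": 0, "ry": 0, "rz": 0, "claw": 255}, {"x": 0, "y": 0, "z": 2, "rx": 0, "ry": 0, "rz": 0, "claw": 255}]}}

```text
time_s: 12.72
position: [0.619, 0.0009, 0.1347]
tcp_rot: [[-0.015, 1.0, 0.0], [1.0, 0.015, -0.0], [-0.0, 0.0, -1.0]]
force: [0.0, 0.1, 0.2]
opening: 0.39
grasp_force: 30.0
```

>>> {"api": "apply_moves", "payload": {"rows": [{"x": 0, "y": 0, "z": -8, "rx": 0, "ry": 0, "rz": 0, "claw": 255}, {"x": 0, "y": 0, "z": -18, "rx": 0, "ry": 0, "rz": 0, "claw": 255}, {"x": 0, "y": 0, "z": -30, "rx": 0, "ry": 0, "rz": 0, "claw": 255}, {"x": 0, "y": 0, "z": -50, "rx": 0, "ry": 0, "rz": 0, "claw": 255}, {"x": 0, "y": 0, "z": -75, "rx": 0, "ry": 0, "rz": 0, "claw": 255}, {"x": 0, "y": 0, "z": -90, "rx": 0, "ry": 0, "rz": 0, "claw": 255}, {"x": 0, "y": 0, "z": -95, "rx": 0, "ry": 0, "rz": 0, "claw": 255}, {"x": 0, "y": 0, "z": -95, "rx": 0, "ry": 0, "rz": 0, "claw": 255}, {"x": 0, "y": 0, "z": -95, "rx": 0, "ry": 0, "rz": 0, "claw": 255}]}}

```text
time_s: 13.85
position: [0.6182, 0.001, 0.2286]
tcp_rot: [[-0.015, 1.0, -0.002], [1.0, 0.015, 0.0], [0.0, -0.002, -1.0]]
force: [-0.1, -0.6, -1.1]
opening: 0.39
grasp_force: 30.0
```

Run:
```python
from h import *
plan([.4785,-.392,.23],-93.6)
```

```text
d [-390.9 -145.5   -1.2] rv [-2.000e-02  1.000e-02  1.574e+01] j6 -11.1
```

The bar is held (1.1 N load, opening 34 mm). Carrying it to the slab.

>>> {"api": "apply_moves", "payload": {"rows": [{"x": -25, "y": -9, "z": 0, "rx": 0, "ry": 0, "rz": 1, "claw": 255}, {"x": -65, "y": -24, "z": 0, "rx": 0, "ry": 0, "rz": 2.6, "claw": 255}, {"x": -105, "y": -39, "z": 0, "rx": 0, "ry": 0, "rz": 4.2, "claw": 255}, {"x": -145, "y": -54, "z": 0, "rx": 0, "ry": 0, "rz": 5.8, "claw": 255}, {"x": -185, "y": -69, "z": 0, "rx": 0, "ry": 0, "rz": 7.4, "claw": 255}, {"x": -225, "y": -84, "z": 0, "rx": 0, "ry": 0, "rz": 9, "claw": 255}, {"x": -265, "y": -99, "z": 0, "rx": 0, "ry": 0, "rz": 10.6, "claw": 255}, {"x": -305, "y": -114, "z": 0, "rx": 0, "ry": 0, "rz": 12.2, "claw": 255}, {"x": -340, "y": -127, "z": 0, "rx": 0, "ry": 0, "rz": 13.7, "claw": 255}, {"x": -370, "y": -138, "z": 0, "rx": 0, "ry": 0, "rz": 15, "claw": 255}]}}

```text
time_s: 15.1
position: [0.4854, -0.3723, 0.2286]
tcp_rot: [[1.0, 0.009, -0.001], [0.009, -1.0, 0.001], [-0.001, -0.001, -1.0]]
force: [0.9, 0.3, -1.3]
opening: 0.383
grasp_force: 30.0
```

>>> {"api": "apply_moves", "payload": {"rows": [{"x": 0, "y": 0, "z": 0, "rx": 0, "ry": 0, "rz": 0.3, "claw": 255}, {"x": 0, "y": 0, "z": 0, "rx": 0, "ry": 0, "rz": 0.7, "claw": 255}, {"x": 0, "y": 0, "z": 0, "rx": 0, "ry": 0, "rz": 0.7, "claw": 255}, {"x": 0, "y": 0, "z": 0, "rx": 0, "ry": 0, "rz": 0.7, "claw": 255}]}}

```text
time_s: 15.6
position: [0.4865, -0.3702, 0.2293]
tcp_rot: [[0.998, -0.057, -0.001], [-0.057, -0.998, 0.001], [-0.001, -0.001, -1.0]]
force: [-0.0, -0.0, 0.4]
opening: 0.386
grasp_force: 30.0
```

Run:
```python
from m import *
plan([.4785,-.392,.12],-93.6)
c=camera_params('side'); p,d=capture('side'); P=cloud(c,d); hsv=cv2.cvtColor(p,cv2.COLOR_RGB2HSV); H,S,V=[hsv[:,:,i].astype(int) for i in range(3)]
# held bar: brown pixels, points near the TCP
t=np.array(read_state()['position']); br=((H<15)|(H>172))&(S>90)&(np.linalg.norm(P-t,axis=2)<.1)
q=P[br]; print(len(q),q.min(0).round(3),q.max(0).round(3),t.round(3))
```

```text
d [ -6.7  22.3 109.3] rv [-0.01  0.01  0.06] j6 45.5
258 [ 0.424 -0.413  0.196] [ 0.475 -0.351  0.285] [ 0.487 -0.37   0.229]
```

The bar's underside is 35 mm below the TCP and hangs level. It touches down at TCP z ≈ 0.055.

>>> {"api": "apply_moves", "payload": {"rows": [{"x": -7, "y": 22, "z": 20, "rx": 0, "ry": 0, "rz": 0.1, "claw": 255}, {"x": -7, "y": 22, "z": 55, "rx": 0, "ry": 0, "rz": 0.1, "claw": 255}, {"x": -7, "y": 22, "z": 90, "rx": 0, "ry": 0, "rz": 0.1, "claw": 255}, {"x": -7, "y": 22, "z": 125, "rx": 0, "ry": 0, "rz": 0.1, "claw": 255}, {"x": -7, "y": 22, "z": 150, "rx": 0, "ry": 0, "rz": 0.1, "claw": 255}, {"x": -7, "y": 22, "z": 164, "rx": 0, "ry": 0, "rz": 0.1, "claw": 255}, {"x": -7, "y": 22, "z": 169, "rx": 0, "ry": 0, "rz": 0.1, "claw": 255}, {"x": -7, "y": 22, "z": 171, "rx": 0, "ry": 0, "rz": 0.1, "claw": 255}, {"x": -7, "y": 22, "z": 172, "rx": 0, "ry": 0, "rz": 0.1, "claw": 255}, {"x": -7, "y": 22, "z": 172, "rx": 0, "ry": 0, "rz": 0.1, "claw": 255}]}}

```text
time_s: 16.9
position: [0.4784, -0.3931, 0.0585]
tcp_rot: [[0.998, -0.069, 0.001], [-0.069, -0.998, -0.001], [0.001, 0.001, -1.0]]
force: [-1.3, 0.0, -0.9]
opening: 0.384
grasp_force: 30.0
```

>>> {"api": "apply_moves", "payload": {"rows": [{"x": 0, "y": 0, "z": 0.7, "rx": 0, "ry": 0, "rz": 0, "claw": 255}, {"x": 0, "y": 0, "z": 1.4, "rx": 0, "ry": 0, "rz": 0, "claw": 255}, {"x": 0, "y": 0, "z": 2.1, "rx": 0, "ry": 0, "rz": 0, "claw": 255}, {"x": 0, "y": 0, "z": 2.1, "rx": 0, "ry": 0, "rz": 0, "claw": 255}]}}

```text
time_s: 17.4
position: [0.478, -0.3926, 0.0555]
tcp_rot: [[0.998, -0.069, -0.0], [-0.069, -0.998, 0.0], [-0.0, -0.0, -1.0]]
force: [0.3, 1.2, -2.0]
opening: 0.389
grasp_force: 30.0
```

>>> {"api": "apply_moves", "payload": {"rows": [{"x": 0, "y": 0, "z": 0.5, "rx": 0, "ry": 0, "rz": 0, "claw": 255}, {"x": 0, "y": 0, "z": 1, "rx": 0, "ry": 0, "rz": 0, "claw": 255}, {"x": 0, "y": 0, "z": 1, "rx": 0, "ry": 0, "rz": 0, "claw": 255}]}}

```text
time_s: 17.77
position: [0.4781, -0.3927, 0.0551]
tcp_rot: [[0.998, -0.069, 0.0], [-0.069, -0.998, -0.0], [0.0, 0.0, -1.0]]
force: [-0.7, 1.6, 4.9]
opening: 0.389
grasp_force: 30.0
```

The bar is seated at 4.9 N, so I'll release and rise.

>>> {"api": "apply_moves", "payload": {"rows": [{"x": 0, "y": 0, "z": 0.5, "rx": 0, "ry": 0, "rz": 0, "claw": 75}, {"x": 0, "y": 0, "z": 0.5, "rx": 0, "ry": 0, "rz": 0, "claw": 75}, {"x": 0, "y": 0, "z": 0.5, "rx": 0, "ry": 0, "rz": 0, "claw": 75}, {"x": 0, "y": 0, "z": 0.5, "rx": 0, "ry": 0, "rz": 0, "claw": 75}, {"x": 0, "y": 0, "z": -10, "rx": 0, "ry": 0, "rz": 0, "claw": 75}, {"x": 0, "y": 0, "z": -40, "rx": 0, "ry": 0, "rz": 0, "claw": 75}, {"x": 0, "y": 0, "z": -95, "rx": 0, "ry": 0, "rz": 0, "claw": 100}, {"x": 0, "y": 0, "z": -150, "rx": 0, "ry": 0, "rz": 0, "claw": 130}, {"x": 0, "y": 0, "z": -150, "rx": 0, "ry": 0, "rz": 0, "claw": 130}]}}

```text
time_s: 18.9
position: [0.4805, -0.3953, 0.2108]
tcp_rot: [[0.998, -0.069, 0.008], [-0.069, -0.998, -0.01], [0.009, 0.009, -1.0]]
force: [0.4, 0.1, -0.2]
opening: 0.514
grasp_force: 0.0
```

Run:
```python
from m import *
for n in ('side',):
    c=camera_params(n); p,d=capture(n); P=cloud(c,d); hsv=cv2.cvtColor(p,cv2.COLOR_RGB2HSV); H,S,V=[hsv[:,:,i].astype(int) for i in range(3)]
    top=((H<18)|(H>170))&(S>80)&(P[:,:,2]>.042)&(P[:,:,2]<.06)
    for y0,y1,nm in((-.45,-.33,'bar'),(-.32,-.22,'cooled')):
        m=top&(P[:,:,1]>y0)&(P[:,:,1]<y1)&(abs(P[:,:,0]-.48)<.1)
        rect(c,P,m,.05,nm,0,512,0,384)
plan([.433,-.046,.20],1)
```

```text
bar 347 [ 473.2 -396.3] [ 35.  117.4] 86.6 depthz 0.051 px 291.6 283.6
cooled 289 [ 472.  -276.6] [ 34.6 118.5] 88.2 depthz 0.05 px 273.4 255.8
d [ -70.  -343.8    6. ] rv [  0.07   0.   -15.82] j6 44.2
```

The bar lies flat at (0.473, -0.396), parallel to the cooled bar with a gap of about 85 mm. Now I'll raise the lever.

>>> {"api": "apply_moves", "payload": {"rows": [{"x": -7, "y": -34, "z": 0, "rx": 0, "ry": 0, "rz": -1.6, "claw": 130}, {"x": -14, "y": -70, "z": 0, "rx": 0, "ry": 0, "rz": -3.3, "claw": 130}, {"x": -21, "y": -110, "z": 0, "rx": 0, "ry": 0, "rz": -5, "claw": 130}, {"x": -28, "y": -150, "z": 0, "rx": 0, "ry": 0, "rz": -6.7, "claw": 130}, {"x": -35, "y": -190, "z": 0, "rx": 0, "ry": 0, "rz": -8.4, "claw": 130}, {"x": -42, "y": -230, "z": 0, "rx": 0, "ry": 0, "rz": -10, "claw": 130}, {"x": -49, "y": -270, "z": 0, "rx": 0, "ry": 0, "rz": -11.7, "claw": 130}, {"x": -56, "y": -305, "z": 0, "rx": 0, "ry": 0, "rz": -13.4, "claw": 130}, {"x": -63, "y": -335, "z": 0, "rx": 0, "ry": 0, "rz": -15, "claw": 130}, {"x": -70, "y": -344, "z": 0, "rx": 0, "ry": 0, "rz": -15.8, "claw": 130}]}}

```text
time_s: 20.2
position: [0.4301, -0.0425, 0.2035]
tcp_rot: [[-0.02, 1.0, -0.004], [1.0, 0.02, 0.002], [0.002, -0.004, -1.0]]
force: [0.5, 0.4, -0.2]
opening: 0.495
grasp_force: 0.0
```

>>> {"api": "apply_moves", "payload": {"rows": [{"x": 0, "y": 0, "z": 0, "rx": 0, "ry": 0, "rz": 0, "claw": 130}, {"x": 0, "y": 0, "z": 0, "rx": 0, "ry": 0, "rz": 0, "claw": 130}, {"x": 0, "y": 0, "z": 0, "rx": 0, "ry": 0, "rz": 0, "claw": 130}, {"x": 0, "y": 0, "z": 0, "rx": 0, "ry": 0, "rz": 0, "claw": 130}]}}

```text
time_s: 20.7
position: [0.4321, -0.0452, 0.2044]
tcp_rot: [[-0.014, 1.0, 0.0], [1.0, 0.014, -0.0], [-0.0, 0.0, -1.0]]
force: [-0.0, -0.1, 0.1]
opening: 0.487
grasp_force: 0.0
```

Run:
```python
from h import *
plan([.434,-.046,.053],.9)
```

```text
d [ -0.8   1.8 151.4] rv [ 0.    0.   -0.02] j6 -21.5
```

>>> {"api": "apply_moves", "payload": {"rows": [{"x": -1, "y": 2, "z": 50, "rx": 0, "ry": 0, "rz": 0, "claw": 130}, {"x": -1, "y": 2, "z": 100, "rx": 0, "ry": 0, "rz": 0, "claw": 130}, {"x": -1, "y": 2, "z": 135, "rx": 0, "ry": 0, "rz": 0, "claw": 130}, {"x": -1, "y": 2, "z": 151, "rx": 0, "ry": 0, "rz": 0, "claw": 130}, {"x": -1, "y": 2, "z": 151, "rx": 0, "ry": 0, "rz": 0, "claw": 130}, {"x": -1, "y": 2, "z": 151, "rx": 0, "ry": 0, "rz": 0, "claw": 255}, {"x": -1, "y": 2, "z": 151, "rx": 0, "ry": 0, "rz": 0, "claw": 255}, {"x": -1, "y": 2, "z": 151, "rx": 0, "ry": 0, "rz": 0, "claw": 255}, {"x": -1, "y": 2, "z": 151, "rx": 0, "ry": 0, "rz": 0, "claw": 255}]}}

```text
time_s: 21.82
position: [0.4347, -0.0458, 0.0542]
tcp_rot: [[-0.015, 1.0, 0.002], [1.0, 0.015, -0.001], [-0.001, 0.002, -1.0]]
force: [1.0, 0.3, 4.4]
opening: 0.199
grasp_force: 30.0
```

>>> {"api": "apply_moves", "payload": {"rows": [{"x": 0, "y": 1, "z": -6.5, "rx": 0, "ry": 0, "rz": 0, "claw": 255}, {"x": 0, "y": 2.3, "z": -13.5, "rx": 0, "ry": 0, "rz": 0, "claw": 255}, {"x": 0, "y": 4, "z": -20, "rx": 0, "ry": 0, "rz": 0, "claw": 255}, {"x": 0, "y": 6, "z": -27, "rx": 0, "ry": 0, "rz": 0, "claw": 255}, {"x": 0, "y": 8.6, "z": -33, "rx": 0, "ry": 0, "rz": 0, "claw": 255}, {"x": 0, "y": 11.4, "z": -39.5, "rx": 0, "ry": 0, "rz": 0, "claw": 255}, {"x": 0, "y": 14.5, "z": -45.5, "rx": 0, "ry": 0, "rz": 0, "claw": 255}, {"x": 0, "y": 18, "z": -51.5, "rx": 0, "ry": 0, "rz": 0, "claw": 255}, {"x": 0, "y": 19, "z": -54, "rx": 0, "ry": 0, "rz": 0, "claw": 255}, {"x": 0, "y": 19, "z": -54, "rx": 0, "ry": 0, "rz": 0, "claw": 255}]}}

```text
time_s: 23.08
position: [0.4527, -0.0455, 0.1078]
tcp_rot: [[-0.015, 1.0, -0.0], [1.0, 0.015, -0.0], [-0.0, -0.0, -1.0]]
force: [-0.4, -4.8, -4.8]
opening: 0.195
grasp_force: 30.0
```

>>> {"api": "apply_moves", "payload": {"rows": [{"x": 0, "y": 0, "z": -2, "rx": 0, "ry": 0, "rz": 0, "claw": 255}, {"x": 0, "y": 0, "z": -3, "rx": 0, "ry": 0, "rz": 0, "claw": 255}, {"x": 0, "y": 0, "z": -3, "rx": 0, "ry": 0, "rz": 0, "claw": 255}]}}

```text
time_s: 23.45
position: [0.4527, -0.0455, 0.1082]
tcp_rot: [[-0.015, 1.0, -0.002], [1.0, 0.015, 0.001], [0.001, -0.002, -1.0]]
force: [4.8, -5.8, -33.0]
opening: 0.196
grasp_force: 30.0
```

The lever is against its stop (33 N, no movement). Releasing and going to the knob.

>>> {"api": "apply_moves", "payload": {"rows": [{"x": 0, "y": 0, "z": 2, "rx": 0, "ry": 0, "rz": 0, "claw": 255}, {"x": 0, "y": 0, "z": 2.5, "rx": 0, "ry": 0, "rz": 0, "claw": 130}, {"x": 0, "y": 0, "z": 2.5, "rx": 0, "ry": 0, "rz": 0, "claw": 130}, {"x": 0, "y": 0, "z": -50, "rx": 0, "ry": 0, "rz": 0, "claw": 130}, {"x": 0, "y": 0, "z": -110, "rx": 0, "ry": 0, "rz": 0, "claw": 130}, {"x": 0, "y": 0, "z": -130, "rx": 0, "ry": 0, "rz": 0, "claw": 130}, {"x": 0, "y": 0, "z": -130, "rx": 0, "ry": 0, "rz": 0, "claw": 130}, {"x": 0, "y": 0, "z": -130, "rx": 0, "ry": 0, "rz": 0, "claw": 130}]}}

```text
time_s: 24.45
position: [0.452, -0.0448, 0.2399]
tcp_rot: [[-0.015, 1.0, -0.002], [1.0, 0.015, 0.001], [0.001, -0.002, -1.0]]
force: [0.4, 0.4, -0.3]
opening: 0.488
grasp_force: 0.0
```

Run:
```python
from m import *
plan([.440,.080,.23],-84.7)
c=camera_params('side'); p,d=capture('side'); P=cloud(c,d); hsv=cv2.cvtColor(p,cv2.COLOR_RGB2HSV); H,S,V=[hsv[:,:,i].astype(int) for i in range(3)]
m=((H<8)|(H>172))&(S>150)&(V>120)&(P[:,:,2]>.02)&(abs(P[:,:,0]-.45)<.05)&(abs(P[:,:,1]+.02)<.07)
print('handle',np.median(P[m],0).round(4),P[m][:,2].max().round(4))
m=(V<60)&(P[:,:,2]>.12)&(P[:,:,2]<.165)&(abs(P[:,:,0]-.44)<.04)&(abs(P[:,:,1]-.08)<.04)
print('knob',m.sum(),P[m].min(0).round(3),P[m].max(0).round(3))
```

```text
d [124.9 -10.1  10. ] rv [-0.02  0.   14.26] j6 -20.7
handle [ 0.447  -0.0292  0.1066] 0.1124
knob 23 [0.437 0.072 0.122] [0.45  0.081 0.156]
```

>>> {"api": "apply_moves", "payload": {"rows": [{"x": 15, "y": -3, "z": 0, "rx": 0, "ry": 0, "rz": 1.6, "claw": 130}, {"x": 35, "y": -6, "z": 0, "rx": 0, "ry": 0, "rz": 3.2, "claw": 130}, {"x": 55, "y": -8, "z": 0, "rx": 0, "ry": 0, "rz": 4.9, "claw": 130}, {"x": 75, "y": -8, "z": 0, "rx": 0, "ry": 0, "rz": 6.5, "claw": 130}, {"x": 95, "y": -8, "z": 0, "rx": 0, "ry": 0, "rz": 8.2, "claw": 130}, {"x": 115, "y": -8, "z": 0, "rx": 0, "ry": 0, "rz": 9.8, "claw": 130}, {"x": 125, "y": -8, "z": 0, "rx": 0, "ry": 0, "rz": 11.5, "claw": 130}, {"x": 125, "y": -8, "z": 10, "rx": 0, "ry": 0, "rz": 13, "claw": 130}, {"x": 125, "y": -8, "z": 10, "rx": 0, "ry": 0, "rz": 14.2, "claw": 130}, {"x": 125, "y": -8, "z": 10, "rx": 0, "ry": 0, "rz": 14.2, "claw": 130}]}}

```text
time_s: 25.75
position: [0.4422, 0.0797, 0.2291]
tcp_rot: [[0.995, 0.1, -0.004], [0.1, -0.995, 0.0], [-0.004, -0.001, -1.0]]
force: [-0.1, 0.0, -0.1]
opening: 0.491
grasp_force: 0.0
```

>>> {"api": "apply_moves", "payload": {"rows": [{"x": 0, "y": 0, "z": 0, "rx": 0, "ry": 0, "rz": 0, "claw": 130}, {"x": 0, "y": 0, "z": 30, "rx": 0, "ry": 0, "rz": 0, "claw": 130}, {"x": 0, "y": 0, "z": 60, "rx": 0, "ry": 0, "rz": 0, "claw": 130}, {"x": 0, "y": 0, "z": 81, "rx": 0, "ry": 0, "rz": 0, "claw": 130}, {"x": 0, "y": 0, "z": 81, "rx": 0, "ry": 0, "rz": 0, "claw": 180}, {"x": 0, "y": 0, "z": 81, "rx": 0, "ry": 0, "rz": 0, "claw": 180}, {"x": 0, "y": 0, "z": 81, "rx": 0, "ry": 0, "rz": 0, "claw": 180}]}}

```text
time_s: 26.62
position: [0.4437, 0.0796, 0.1504]
tcp_rot: [[0.995, 0.098, 0.002], [0.098, -0.995, 0.0], [0.002, -0.0, -1.0]]
force: [0.2, 1.0, -0.4]
opening: 0.313
grasp_force: 0.6
```

Run:
```python
from h import *
s=read_state(); p=np.array(s['position']); R=np.array(s['tcp_rot']).reshape(3,3)
piv=np.array([.6165,.093]); v=p[:2]-piv; r=172; a0=np.arctan2(v[1],v[0]); print(np.hypot(*v),np.degrees(a0))
# swing counterclockwise to knob shut direction (mould -y, yaw 1) = -89 deg
a1=np.radians(-89)
a0=a0%(2*np.pi); a1=a1%(2*np.pi)
for a in np.linspace(a0,a1,11)[1:]:
    t=np.append(piv+.172*np.array([np.cos(a),np.sin(a)]),p[2]); print((R.T@(t-p)*1000).round(1)[:2].tolist(), round(-np.degrees(a-a0)/6,2))
```

```text
0.17328575570678237 -175.5720712148198
[2.7, 26.0] -1.44
[8.0, 51.4] -2.89
[17.0, 75.7] -4.33
[29.7, 98.4] -5.77
[45.6, 118.9] -7.21
[64.4, 136.8] -8.66
[85.6, 151.7] -10.1
[108.9, 163.2] -11.54
[133.7, 171.1] -12.99
[159.3, 175.1] -14.43
```

>>> {"api": "apply_moves", "payload": {"rows": [{"x": 3, "y": 26, "z": 0, "rx": 0, "ry": 0, "rz": -1.4, "claw": 180}, {"x": 8, "y": 51, "z": 0, "rx": 0, "ry": 0, "rz": -2.9, "claw": 180}, {"x": 17, "y": 76, "z": 0, "rx": 0, "ry": 0, "rz": -4.3, "claw": 180}, {"x": 30, "y": 98, "z": 0, "rx": 0, "ry": 0, "rz": -5.8, "claw": 180}, {"x": 46, "y": 119, "z": 0, "rx": 0, "ry": 0, "rz": -7.2, "claw": 180}, {"x": 64, "y": 137, "z": 0, "rx": 0, "ry": 0, "rz": -8.7, "claw": 180}, {"x": 86, "y": 152, "z": 0, "rx": 0, "ry": 0, "rz": -10.1, "claw": 180}, {"x": 109, "y": 163, "z": 0, "rx": 0, "ry": 0, "rz": -11.5, "claw": 180}, {"x": 134, "y": 171, "z": 0, "rx": 0, "ry": 0, "rz": -13, "claw": 180}, {"x": 157, "y": 175, "z": 0, "rx": 0, "ry": 0, "rz": -14.4, "claw": 180}]}}

```text
time_s: 27.88
position: [0.6168, -0.0798, 0.1502]
tcp_rot: [[-0.041, 0.999, -0.001], [0.999, 0.041, -0.001], [-0.0, -0.001, -1.0]]
force: [-1.2, 1.0, -0.5]
opening: 0.296
grasp_force: 0.7
```

>>> {"api": "apply_moves", "payload": {"rows": [{"x": 0, "y": 2, "z": 0, "rx": 0, "ry": 0, "rz": 0, "claw": 180}, {"x": 0, "y": 4, "z": 0, "rx": 0, "ry": 0, "rz": 0, "claw": 180}, {"x": 0, "y": 6, "z": 0, "rx": 0, "ry": 0, "rz": 0, "claw": 180}, {"x": 0, "y": 6, "z": 0, "rx": 0, "ry": 0, "rz": 0, "claw": 180}]}}

```text
time_s: 28.38
position: [0.622, -0.0787, 0.1496]
tcp_rot: [[-0.035, 0.999, -0.001], [0.999, 0.035, 0.0], [0.0, -0.001, -1.0]]
force: [1.4, 0.8, 0.6]
opening: 0.295
grasp_force: 0.1
```

>>> {"api": "apply_moves", "payload": {"rows": [{"x": 0, "y": 1, "z": 0, "rx": 0, "ry": 0, "rz": 0, "claw": 180}, {"x": 0, "y": 2, "z": 0, "rx": 0, "ry": 0, "rz": 0, "claw": 180}, {"x": 0, "y": 2, "z": 0, "rx": 0, "ry": 0, "rz": 0, "claw": 180}, {"x": 0, "y": 2, "z": 0, "rx": 0, "ry": 0, "rz": 0, "claw": 180}]}}

```text
time_s: 28.88
position: [0.6239, -0.0788, 0.1495]
tcp_rot: [[-0.036, 0.999, -0.002], [0.999, 0.036, 0.0], [0.0, -0.002, -1.0]]
force: [-2.5, -0.5, 2.8]
opening: 0.296
grasp_force: 1.6
```

>>> {"api": "apply_moves", "payload": {"rows": [{"x": 0, "y": 1.5, "z": 0, "rx": 0, "ry": 0, "rz": 0, "claw": 180}, {"x": 0, "y": 3, "z": 0, "rx": 0, "ry": 0, "rz": 0, "claw": 180}, {"x": 0, "y": 3, "z": 0, "rx": 0, "ry": 0, "rz": 0, "claw": 180}]}}

```text
time_s: 29.25
position: [0.6242, -0.0788, 0.1494]
tcp_rot: [[-0.037, 0.999, -0.008], [0.999, 0.037, 0.0], [0.001, -0.008, -1.0]]
force: [-9.1, -0.7, 7.4]
opening: 0.297
grasp_force: 4.5
```

The plate is against its stop (9 N, position fixed). I'll retreat and verify.

>>> {"api": "apply_moves", "payload": {"rows": [{"x": 0, "y": -4, "z": 0, "rx": 0, "ry": 0, "rz": 0, "claw": 130}, {"x": 0, "y": -5, "z": 0, "rx": 0, "ry": 0, "rz": 0, "claw": 130}, {"x": 0, "y": -5, "z": -40, "rx": 0, "ry": 0, "rz": 0, "claw": 130}, {"x": 0, "y": -5, "z": -100, "rx": 0, "ry": 0, "rz": 0, "claw": 130}, {"x": -30, "y": -15, "z": -160, "rx": 0, "ry": 0, "rz": 0, "claw": 130}, {"x": -55, "y": -30, "z": -190, "rx": 0, "ry": 0, "rz": 0, "claw": 130}, {"x": -55, "y": -30, "z": -200, "rx": 0, "ry": 0, "rz": 0, "claw": 130}, {"x": -55, "y": -30, "z": -200, "rx": 0, "ry": 0, "rz": 0, "claw": 130}, {"x": -55, "y": -30, "z": -200, "rx": 0, "ry": 0, "rz": 0, "claw": 130}]}}

```text
time_s: 30.38
position: [0.5992, -0.1337, 0.3476]
tcp_rot: [[-0.037, 0.999, -0.003], [0.999, 0.037, 0.002], [0.002, -0.003, -1.0]]
force: [0.0, 0.0, -0.7]
opening: 0.49
grasp_force: 0.0
```

Run:
```python
from m import *
s=read_state(); print(s['time_s'],np.round(s['position'],4))
c=camera_params('wrist'); p,d=capture('wrist'); cv2.imwrite('pics/w3.png',p[:,:,::-1])
P=cloud(c,d); hsv=cv2.cvtColor(p,cv2.COLOR_RGB2HSV); H,S,V=[hsv[:,:,i].astype(int) for i in range(3)]
rect(c,P,((H<8)|(H>172))&(S>180)&(V>140),.102,'handle',60,200,0,215)
rect(c,P,(P[:,:,2]>.147)&(P[:,:,2]<.163),.156,'knob',220,380,60,200)
rect(c,P,(H>10)&(H<30)&(S>120),.116,'sprue',220,380,0,150)
c=camera_params('side'); p,d=capture('side'); P=cloud(c,d); hsv=cv2.cvtColor(p,cv2.COLOR_RGB2HSV); H,S,V=[hsv[:,:,i].astype(int) for i in range(3)]
top=((H<18)|(H>170))&(S>80)&(P[:,:,2]>.042)&(P[:,:,2]<.06)
for y0,y1,nm in((-.45,-.33,'bar'),(-.32,-.22,'cooled')):
    rect(c,P,top&(P[:,:,1]>y0)&(P[:,:,1]<y1)&(abs(P[:,:,0]-.48)<.1),.05,nm,0,512,0,384)
```

```text
30.375 [ 0.5992 -0.1337  0.3476]
handle 977 [453.4 -21.2] [16. 82.] 0.4 depthz 0.105 px 139.7 74.2
knob 272 [620.7 -78.6] [18.3 18.7] 47.9 depthz 0.154 px 282.0 132.6
sprue 497 [6.198e+02 1.000e-01] [30.4 30.1] 2.0 depthz 0.116 px 282.4 59.2
bar 353 [ 473.1 -396.2] [ 35.4 117.2] 86.0 depthz 0.051 px 291.7 283.7
cooled 285 [ 470.9 -276.6] [ 35.1 115.9] 87.1 depthz 0.051 px 273.3 255.8
```

View pics/w3.png

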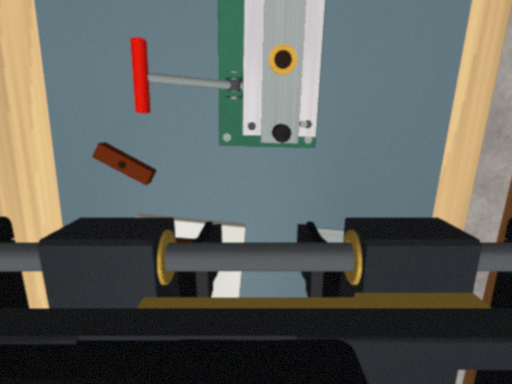

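The plate is shut: the knob is at (282,133), at or past its starting position. The handle is up at (140,74) and both bars are in place. Handing in.

```bash
python3 -c "from rig import hand_in; print(hand_in())"
```

```text
the job is handed in; nothing more can be done
None
```

I handed the job in after about 30 s of robot time: the wax bar lies flat on the slab's free half, clear of the cooled bar, and the ejector lever is home and the sprue plate shut, each pressed to its stop and checked by camera; hand-in returned no verdict.

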